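# Click the blue sample cartridge into the cell holder

## Robot

A 7-joint arm with a two-finger parallel gripper is mounted at the origin on a cart in front of the work surface, level with it; the furniture and walls round the work are solid. World frame = base frame: x ahead of the robot, y to its left, z up, the work surface at z = 0. Lengths are in m, angles in rad, forces in N, time in s.
With the tool pointing down it reaches from about 0.375 to 0.925 m from the base axis. Payload 3.1 kg.
Tool frame: the origin (TCP) lies at the very end of the fingers, on their centre line; the grasp point (between the pads) lies 19 mm behind it; z points along the fingers, y is the line along which they close (so a half turn about z gives the same grasp; the last joint's range is limited). The gripper opens to 85 mm and grips with 20 to 120 N. Pads are 22 mm wide; open, the fingers measure 114 mm over their backs; the gripper's body (76 mm by 85 mm) begins 54 mm behind the grasp point. The pads swing forward as they close: fully open they stand 13 mm farther back than shut.
Start: joints at [-1.428, 0.383, 0.044, 1.598, -0.018, 1.161, -0.05], TCP at [0.155, 0.631, 0.231] pointing down, gripper open.
Joint ranges: [-2.61, 2.61], [-0.41, 2.15], [-1.48, 1.57], [0, 2.5], [-1.57, 4.71], [0.05, 1.97], [-2.85, 2.85]. Speed limits (rad/s): [2.79, 2.79, 3.14, 3.14, 3.14, 3.14, 3.14].

## Interface

Orientations are given as a unit quaternion [w, x, y, z].
In Python, from plant import env gives the robot as it stands.
- The arm moves only by the tool servo_tool, never from a script. Its argument "increments" is a list of rows, each a list of 7 numbers: the turn, a rotation vector about the world's x, y, z in rad, then the shift along the world's x, y, z in m, then the finger opening in m, from 0 to 0.0854. A call has 1 to 5 rows; each row shifts and turns the commanded pose from where the row before left it; what a row does not reach is not made up. A row lasts 1/8 s, in which the tool goes at most 62.5 mm and 10.7 degrees, less where a joint would pass 70% of its speed; a pose out of reach is approached as far as the arm can. A call with a gripper value outside its range is refused whole. The fingers move at their own pace and stop on an object; "squeeze" is the grip in N (left out, the last holds). Time passes only in rows, so rows that do not move let the fingers close. It gives the time, the measured TCP pose, the force, the opening and the grip force at its end, in the units of the state.
- env.state(): the state, without advancing time (a new reading comes with each control period).
- env.snapshot(name): name is "scene" or "top" or "wrist"; returns a dict with "img" (420x560x3 uint8, blue, green, red), "intrinsics" (3x3 intrinsics, pixels), "extrinsics" (4x4, takes a point from world to camera coordinates). Camera axes: x right, y down, z forward; pixel columns grow to the right and rows downward; lengths in m; the calibration is good to about 2 mm. A picture is of the moment at which its call begins. There is no depth.
- env.close_job(): hands the job in; it is judged then, once.
The state is a dict: "clock": time; "joint_pos": joint angles; "dq": joint speeds; "joint_torque": joint torques, N m; "tcp_pos": TCP position; "orientation": TCP orientation; "wrist_force": force on the tool from outside, world axes, zero at the start; "torque": the same for the moment, N m; "finger_gap": opening from 0.0 (shut) to 1.0 (fully open); "grip_force": force on a finger pad.
Only numpy, scipy, OpenCV 4.12 (cv2) and the standard library are available. Lean on these libraries where they do the work, as an engineer would, in place of code of your own. Each camera call takes 0.05 s, during which the arm holds its last target. There are 200 camera calls.

## Task

Take the blue-topped cartridge out of its carrier and push it down into the square well of the dark cell holder, its notched, striped face on the brass plunger side, until it has gone past the sprung ball and clicks held. Push gently, stopping as soon as it clicks or bottoms, then let go and leave it standing there; leave the yellow-topped cartridge, the dropper bottle and the red marker alone.

Things in the scene. Friction and masses are not known exactly. Their poses are not given: they have to be found in the camera images.
- blue_cartridge: cartridge to load, upright, about 60 g: white square body 24 x 24 x 70 mm with a blue grip tab on top. Origin at the centre of its underside, z up. The -x face has a blue vertical stripe and, below it, a cross notch 2.8 mm deep from z = 25.6 to 34.4 mm (middle z = 30 mm). The foot is bevelled over its lowest 5 mm, by about 3 mm a side
- blue_grip (a point): middle of the blue tab, 92 mm above the cartridge's underside; the tab is 24 mm along the cartridge's x, 14 mm thick along y, from z = 70 to 100 mm. Grip it across the 14 mm, with the fingertips above the white shoulder at z = 70 mm
- yellow_cartridge: the same cartridge with a yellow tab and stripe; stays in its pocket
- carrier: grey fixed carrier plate 130 (x) x 56 (y) x 16 mm, origin at the centre of its underside; two pockets 27 mm square and 10 mm deep at x = -32 and x = +32 mm hold the two cartridges upright (floor 6 mm above the origin), their stripes towards the carrier's -x. Which colour stands in which pocket varies
- holder: dark fixed cell holder block 56 x 56 x 70 mm on an aluminium base plate, origin at the centre of its underside, z up. A brass plunger sticks out of its -x side, a black light tube out of its +x side. A hard seat floor in the well carries the sprung ball; they are set together by hand: the floor is anywhere from 7 to 29 mm above the origin, which cannot be read from outside, only felt
- holder_mouth (a point): centre of the mouth of the square well, at the holder's top face, 70 mm above its origin, axes as the holder's. The well is 25.6 mm wide, its walls along x and y. Contact forces of more than 22 N in all between cartridge and holder (the ball's own squeeze, up to about 17 N, included) damage it: never push down with much over 10 N
- detent_ball (a joint): steel ball in the well's -x wall, 10 mm across, standing 4 mm out, 30 mm above the seat floor. Value: how far it is pushed back, m (0 out, 0.002 riding on the cartridge's face, 0 in the notch). Push: up to 6 to 10 N to get the foot past it, about 27 mm before home; a few N of drag; then it snaps into the notch and draws the cartridge down the last 3 mm on to the hard seat
- amber_dropper: amber dropper bottle 35 x 36 x 115 mm standing behind, origin at the centre of its underside; a bystander
- marker_red: red marker pen 130 mm long (along y), 15 mm thick, lying at the front, origin under its middle; a bystander
- shelf_hook_gear: dark blue bag hanging from the shelf at the right, fixed: it fills x 0.51 to 0.56 m, y -0.52 to -0.31 m, z 0.37 to 0.62 m (its origin is at its lower right end, behind it). The arm starts to the right of it: draw back towards the base before swinging in over the worktop, and keep the wrist clear of it
Not all that is in view belongs to the job. Leave any green look-alike of the holder alone.

How it is judged:
By the outcome, as a careful person would: the job done as asked, in the order asked, and still so for the second after the job is handed in, with the robot touching nothing.
It also fails if it takes over 72 s, if anything falls off the work surface, if the arm or the gripper's body presses on something with over 40 N, if the wrist force passes 120 N, or if a joint passes its speed limit or range.

## Working session

There is one attempt and no reset: what is moved stays moved. The work goes in short steps, Python scripts to look and compute and a tool call to move; the robot and the scene stay as the last step left them, time stands still between calls to the robot, and variables do not carry over. Pictures are saved under pics/ and viewed, at most 10 in all, crops included, and the job is handed in when it is done.

Besides the shell and the picture viewer there is one more tool, called after "Request:" as name([rows], argument=value, ...), one row to a line, values as JSON. servo_tool: Moves the arm, as the interface text tells. Its arguments: {"type":"object","properties":{"increments":{"type":"array"},"squeeze":{"type":"number"}},"required":["increments"]}

```bash
mkdir -p pics; ls
cat > h.py <<'E'
import numpy as np, cv2
from plant import env
def snap(n,f=None):
    s=env.snapshot(n)
    if f: cv2.imwrite('pics/'+f,s['img'])
    return s
def ray(s,u,v):
    K=np.array(s['intrinsics']);T=np.array(s['extrinsics']);R=T[:3,:3];c=-R.T@T[:3,3]
    return c,R.T@np.linalg.inv(K)@np.array([u,v,1.])
def onz(s,u,v,z):
    c,d=ray(s,u,v);return c+d*(z-c[2])/d[2]
def proj(s,p):
    q=np.array(s['extrinsics'])@np.append(p,1);q=np.array(s['intrinsics'])@q[:3];return q[:2]/q[2]
E
python3 - <<'E'
from h import *
np.set_printoptions(precision=3,suppress=True)
a=snap('scene','scene1.png');b=snap('top','top1.png')
for s in(a,b):
    c,d=ray(s,280,210);print(c,d,s['intrinsics'])
print(env.state())
E
```

```text
pics
[-0.164 -1.285  0.805] [ 0.482  0.786 -0.387] [[528.716   0.    283.018]
 [  0.    528.716 213.778]
 [  0.      0.      1.   ]]
[ 0.322 -0.168  1.665] [ 0.136 -0.019 -0.99 ] [[467.919   0.    278.034]
 [  0.    467.919 211.735]
 [  0.      0.      1.   ]]
{'clock': 0.1, 'joint_pos': array([-1.428,  0.384,  0.044,  1.599, -0.018,  1.161, -0.05 ]), 'dq': array([-0.   , -0.002,  0.001, -0.005, -0.   , -0.001, -0.   ]), 'joint_torque': array([  0.004, -43.473,   1.03 , -25.046,   0.011,   0.005,   0.   ]), 'tcp_pos': array([0.155, 0.63 , 0.23 ]), 'orientation': array([-0.   ,  0.12 ,  0.993, -0.001]), 'wrist_force': array([0.744, 1.325, 0.538]), 'torque': array([ 0.002, -0.004,  0.005]), 'grip_force': 0.0, 'finger_gap': 1.0016104158314862}
```

View pics/scene1.png

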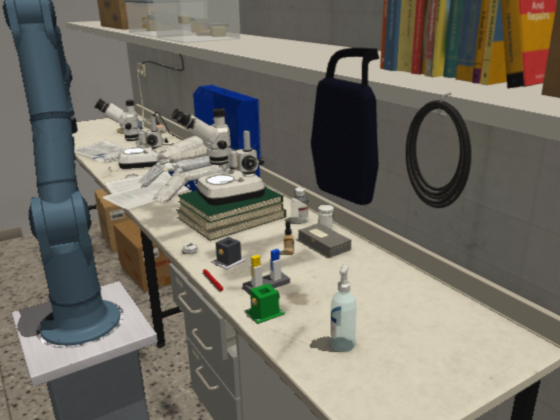

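View pics/top1.png

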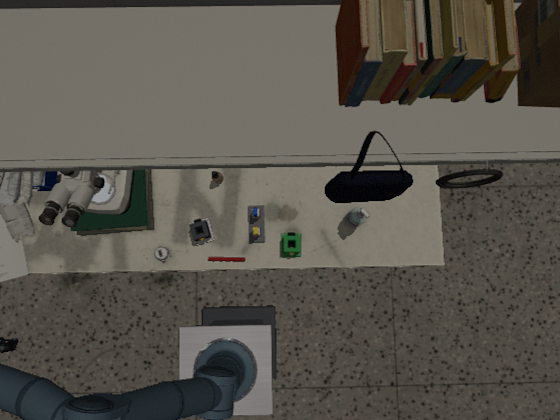

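The scene picture shows the dark holder near (228,250), the carrier with the yellow tab at (256,265) and the blue tab at (275,258), the green decoy at (264,302), the marker at (213,279) and the dropper at (288,238). In the top view, +x is up and −y is right. The holder is at (200,231), the blue tab at (255,213), the yellow tab at (255,231) and the arm at lower left.

Run:
```python
from h import *
np.set_printoptions(precision=3,suppress=True)
b=snap('top');a=snap('scene')
for n,u,v,z in[('holder',201,231,.07),('blue',255,213,.11),('yel',255,231,.11),('green',291,244,.07),('marker',226,260,.01),('drop',215,180,.1),('books',150,200,.06),('car',257,224,.016)]: print(n,onz(b,u,v,z))
print('scene blue',onz(a,275,258,.098),'yel',onz(a,256,265,.098),'hold',onz(a,228,243,.07))
ct=cv2.resize(b['img'][160:275,140:310],None,fx=4.5,fy=4.5,interpolation=3)
cv2.imwrite('pics/tc.png',ct)
```

```text
holder [0.475 0.073 0.07 ]
blue [ 0.528 -0.114  0.11 ]
yel [ 0.467 -0.113  0.11 ]
green [ 0.424 -0.233  0.07 ]
marker [ 0.376 -0.006  0.01 ]
drop [0.645 0.021 0.1  ]
books [0.587 0.251 0.06 ]
car [ 0.501 -0.117  0.016]
scene blue [ 0.518 -0.141  0.098] yel [ 0.453 -0.146  0.098] hold [0.476 0.073 0.07 ]
```

View pics/tc.png

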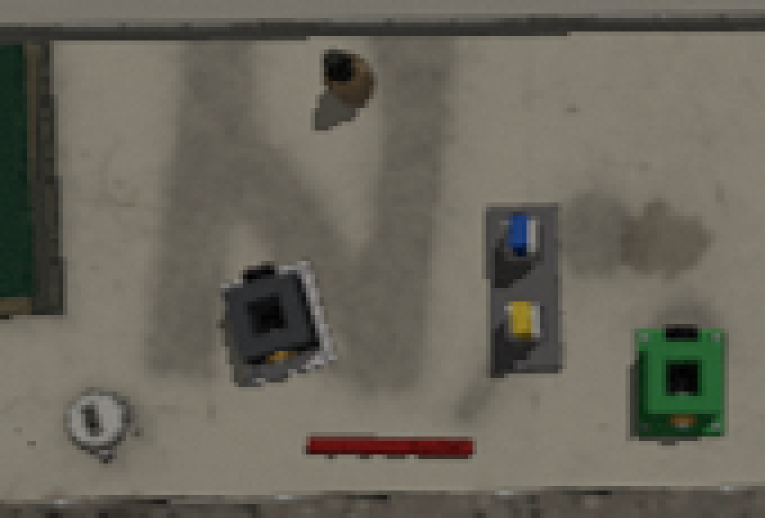

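Request:
servo_tool([
  [0,0,0,0.009,-0.036,0.024,0.0854],
  [0,0,0,0.009,-0.036,0.024,0.0854],
  [0,0,0,0.009,-0.036,0.024,0.0854],
  [0,0,0,0.009,-0.036,0.024,0.0854],
  [0,0,0,0.009,-0.036,0.024,0.0854],
])

```text
clock: 0.82
tcp_pos: [0.2002, 0.4498, 0.3518]
orientation: [-0.0, 0.12, 0.993, -0.0]
wrist_force: [0.4, 0.1, 0.1]
finger_gap: 1.002
grip_force: 0.0
```

Request:
servo_tool([
  [0,0,0.05,0.032,-0.04,0,0.0854],
  [0,0,0.05,0.032,-0.04,0,0.0854],
  [0,0,0.05,0.032,-0.04,0,0.0854],
  [0,0,0.05,0.032,-0.04,0,0.0854],
  [0,0,0.04,0.032,-0.04,0,0.0854],
])

```text
clock: 1.45
tcp_pos: [0.3608, 0.2496, 0.3512]
orientation: [0.0, -0.0, 1.0, 0.0]
wrist_force: [0.6, 0.8, 0.5]
finger_gap: 1.001
grip_force: 0.0
```

Tracking is good. I'll carry on towards a viewpoint over the holder and carrier.

Request:
servo_tool([
  [0,0,0,0.01,-0.05,0,0.0854],
  [0,0,0,0.01,-0.05,0,0.0854],
  [0,0,0,0.01,-0.05,0,0.0854],
  [0,0,0,0.01,-0.05,0,0.0854],
  [0,0,0,0.01,-0.05,0,0.0854],
])

```text
clock: 2.08
tcp_pos: [0.4099, -0.0006, 0.3512]
orientation: [0.0, 0.0, 1.0, 0.0]
wrist_force: [0.4, -0.4, -0.1]
finger_gap: 1.002
grip_force: 0.0
```

Run:
```python
from h import *
np.set_printoptions(precision=3,suppress=True)
s=snap('wrist','w1.png');np.save('w1.npy',s,allow_pickle=True)
c,d=ray(s,280,210);print(c,d,s['intrinsics'][0]); print(env.state()['tcp_pos'])
for p in[(.475,.073,.07),(.52,-.13,.1),(.46,-.13,.1)]:print(proj(s,p))
```

```text
[ 0.343 -0.001  0.493] [ 0.253 -0.002 -0.967] [347.27    0.    280.796]
[ 0.411 -0.009  0.351]
[338.667 225.818]
[175.382 268.28 ]
[171.285 221.336]
```

View pics/w1.png

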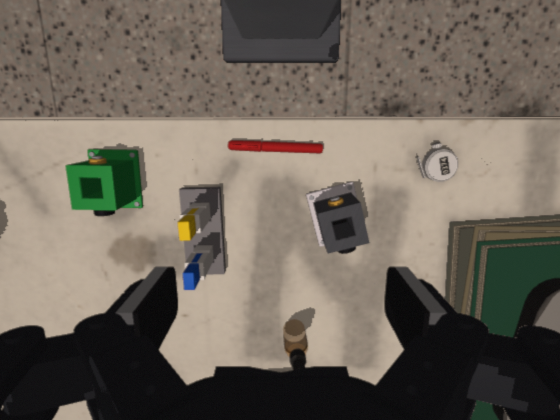

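The wrist view (+x down, +y right) shows the holder top at (342,220) with its mouth at (343,230) and the brass plunger at (336,202). The yellow tab is at (188,225), the blue tab at (192,275), and the carrier covers (203,228). I'll move the camera closer to the carrier and measure.

Request:
servo_tool([
  [0,0,0,0.015,-0.04,-0.02,0.0854],
  [0,0,0,0.015,-0.04,-0.02,0.0854],
  [0,0,0,0.01,-0.04,-0.01,0.0854],
  [0,0,0,0,0,0,0.0854],
  [0,0,0,0,0,0,0.0854],
])

```text
clock: 2.75
tcp_pos: [0.4498, -0.118, 0.3012]
orientation: [-0.0, 0.0, 1.0, 0.0]
wrist_force: [-0.8, 0.4, -0.5]
finger_gap: 0.997
grip_force: 0.0
```

Run:
```python
from h import *
np.set_printoptions(precision=4,suppress=True)
s=snap('wrist','w2.png');np.save('w2.npy',s,allow_pickle=True)
print(env.state()['tcp_pos'],ray(s,280,210)[0])
cv2.imwrite('pics/w2c.png',cv2.resize(s['img'][60:330,150:520],None,fx=2.1,fy=2.1,interpolation=3))
hsv=cv2.cvtColor(s['img'],cv2.COLOR_BGR2HSV)
for n,lo,hi in[('blue',(105,150,50),(125,255,255)),('yel',(18,150,60),(32,255,255))]:
    m=cv2.inRange(hsv,lo,hi);c,_=cv2.findContours(m,0,2)
    for k in c:
        if cv2.contourArea(k)>60: print(n,cv2.contourArea(k),cv2.boundingRect(k),cv2.minAreaRect(k))
```

```text
[ 0.45   -0.1174  0.3013] [ 0.3835 -0.1182  0.443 ]
blue 298.5 (279, 249, 13, 29) ((285.0, 263.0), (28.0, 12.0), 90.0)
yel 367.5 (278, 186, 14, 35) ((284.5, 203.0), (34.0, 13.0), 90.0)
yel 78.5 (436, 174, 19, 9) ((445.3461608886719, 178.73074340820312), (6.667947769165039, 18.43491554260254), 78.69007110595703)
yel 73.0 (166, 127, 18, 6) ((174.5, 129.5), (5.0, 17.0), 90.0)
```

View pics/w2c.png

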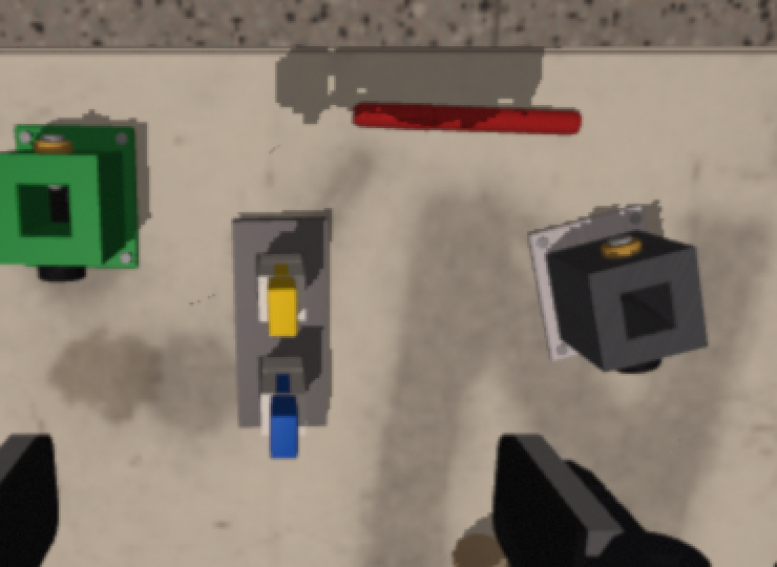

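The crop (2.1x, offset 150,60) shows the blue and yellow stripes on the world −x faces. The blue tab top is centred near crop (284,441), the holder's top corners are about (590,274), (694,247), (707,345) and (604,371), and the plunger is on its −x side.

```bash
cat > meas.py <<'E'
from h import *
np.set_printoptions(precision=4,suppress=True)
s=np.load('w2.npy',allow_pickle=True).item();im=s['img']
g=cv2.cvtColor(im,cv2.COLOR_BGR2GRAY)
f=lambda x,y:(x/2.1+150-.25,y/2.1+60-.25)
def rect(name,P,z):
    Q=np.array([onz(s,*p,z)[:2] for p in P]);Qo=Q.astype(np.float32)
    e=np.roll(Q,-1,0)-Q
    print(name,'c',Q.mean(0),'len',np.linalg.norm(e,axis=1),'ang',np.degrees(np.arctan2(e[:,1],e[:,0])))
rect('holder hand',[f(590,274),f(694,247),f(707,345),f(604,371)],.07)
rect('mouth hand',[f(622,291),f(671,283),f(676,331),f(628,339)],.07)
rect('carrier hand',[f(234,220),f(330,213),f(327,425),f(239,427)],.016)
hsv=cv2.cvtColor(im,cv2.COLOR_BGR2HSV)
for n,lo,hi in[('blue',(105,130,0),(125,255,255)),('yel',(18,130,0),(32,255,255))]:
    m=cv2.inRange(hsv,lo,hi);c=max(cv2.findContours(m,0,2)[0],key=cv2.contourArea)
    x,y,w,h=cv2.boundingRect(c);vv=hsv[y:y+h,x:x+w,2]*(m[y:y+h,x:x+w]>0)
    print(n,x,y,w,h,[int(np.median(r[r>0])) for r in vv])
    hi_=(vv>0.85*vv.max()).astype(np.uint8);c=max(cv2.findContours(hi_,0,2,offset=(x,y))[0],key=cv2.contourArea)
    (cx,cy,cw,ch)=cv2.boundingRect(c);print((cx,cy,cw,ch))
    rect(n,[(cx-.5,cy-.5),(cx+cw-.5,cy-.5),(cx+cw-.5,cy+ch-.5),(cx-.5,cy+ch-.5)],.106)
# holder top face levels
x0,y0=int(f(650,280)[0]),int(f(650,280)[1]);print('top',g[y0-2:y0+3,x0-2:x0+3].mean(),'side',g[int(f(570,310)[1]),int(f(570,310)[0])],'mouth',g[int(f(650,310)[1]),int(f(650,310)[0])])
E
python3 meas.py
```

```text
holder hand c [0.4779 0.0788] len [0.0539 0.0548 0.0553 0.055 ] ang [ 105.2218   15.7608  -74.6349 -165.697 ]
mouth hand c [0.4785 0.0792] len [0.0254 0.0268 0.0253 0.027 ] ang [  99.6763   13.7303  -79.9387 -166.1406]
carrier hand c [ 0.5011 -0.1138] len [0.0562 0.1331 0.0555 0.1304] ang [  94.1423    0.3013  -88.6104 -179.4792]
blue 279 249 13 29 [66, 65, 66, 65, 65, 66, 65, 66, 84, 130, 157, 163, 162, 162, 162, 162, 161, 161, 159, 159, 159, 158, 158, 158, 157, 157, 157, 156, 156]
(279, 259, 12, 19)
blue c [ 0.5345 -0.1143] len [0.0125 0.0216 0.0127 0.0216] ang [ 89.9863   0.4052 -90.0135 179.8849]
yel 277 186 15 35 [88, 88, 88, 88, 93, 92, 90, 88, 88, 88, 95, 140, 192, 210, 212, 212, 211, 212, 211, 211, 211, 211, 211, 210, 211, 211, 209, 209, 209, 209, 209, 208, 206, 190, 112]
(277, 198, 14, 22)
yel c [ 0.4699 -0.1155] len [0.0139 0.0228 0.0141 0.0228] ang [ 89.9854   0.4052 -90.0143 179.7982]
top 63.6 side 32 mouth 25
```

Blue tab: (0.5335, −0.1145), yaw about 0°. It agrees with the carrier centre plus 32 mm, and with the 64 mm spacing to yellow. Holder mouth: (0.478, 0.079), yaw about 14.5°. Next I'll approach the tab.

Request:
servo_tool([
  [0,0,0,0.028,0.0015,-0.03,0.0854],
  [0,0,0,0.028,0.001,-0.04,0.0854],
  [0,0,0,0.0275,0.001,-0.04,0.0854],
  [0,0,0,0,0,-0.04,0.06],
  [0,0,0,0,0,0,0.05],
])

```text
clock: 3.42
tcp_pos: [0.5307, -0.1126, 0.1477]
orientation: [-0.004, -0.001, 1.0, 0.0]
wrist_force: [-0.1, -0.8, -0.9]
finger_gap: 0.604
grip_force: 0.0
```

Run:
```python
from h import *
np.set_printoptions(precision=4,suppress=True)
s=snap('wrist','w3.png');np.save('w3.npy',s,allow_pickle=True)
t=env.state()['tcp_pos'];print(t,env.state()['finger_gap'])
print(proj(s,(t[0],t[1],.106)))
hsv=cv2.cvtColor(s['img'],cv2.COLOR_BGR2HSV)
m=cv2.inRange(hsv,(105,130,130),(125,255,255));c=max(cv2.findContours(m,0,2)[0],key=cv2.contourArea)
x,y,w,h=cv2.boundingRect(c);print(x,y,w,h,cv2.minAreaRect(c),onz(s,x+w/2-.5,y+h/2-.5,.106))
```

```text
[ 0.5325 -0.1137  0.1502] 0.5836403261096692
[279.2352 245.4184]
267 229 25 38 ((279.0, 247.5), (37.0, 24.0), 90.0) [ 0.5337 -0.1138  0.106 ]
```

View pics/w3.png

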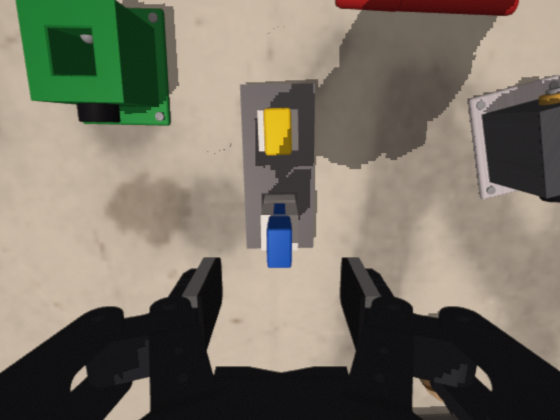

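The wrist view shows the blue tab top at (279,248), centred between the fingers and lined up with the TCP to within 1.2 mm in x. Now I'll descend and grip.

Request:
servo_tool([
  [0,0,0,0.001,0,-0.025,0.05],
  [0,0,0,0,0,-0.025,0.05],
  [0,0,0,0,0,-0.02,0.05],
  [0,0,0,0,0,0,0.05],
  [0,0,0,0,0,0,0.03],
], squeeze=40)

```text
clock: 4.1
tcp_pos: [0.5355, -0.1154, 0.0826]
orientation: [0.001, 0.0, 1.0, 0.0]
wrist_force: [-0.5, -0.7, 0.2]
finger_gap: 0.391
grip_force: 0.0
```

Request:
servo_tool([
  [0,0,0,0,0,0,0.0],
  [0,0,0,0,0,0,0.0],
  [0,0,0,0,0,0,0.0],
  [0,0,0,0,0,0,0.0],
  [0,0,0,0,0,0,0.0],
], squeeze=40)

```text
clock: 4.72
tcp_pos: [0.5356, -0.1156, 0.0824]
orientation: [0.001, 0.0, 1.0, -0.0]
wrist_force: [-1.0, 0.8, 6.5]
finger_gap: 0.153
grip_force: 41.8
```

Request:
servo_tool([
  [0,0,0,0,0,0.01,0.0],
  [0,0,0,0,0,0.02,0.0],
  [0,0,0,0,0,0.03,0.0],
  [0,0,0,0,0,0.04,0.0],
  [0,0,0,0,0,0.02,0.0],
])

```text
clock: 5.35
tcp_pos: [0.5356, -0.1159, 0.2041]
orientation: [0.002, 0.001, 1.0, 0.0]
wrist_force: [0.3, -0.1, -0.5]
finger_gap: 0.152
grip_force: 40.9
```

Request:
servo_tool([
  [0,0,0.05,0,0.03,0,0.0],
  [0,0,0.05,0,0.03,0,0.0],
  [0,0,0.05,0,0.03,0,0.0],
  [0,0,0.05,0,0.01,0,0.0],
  [0,0,0.05,0,0,0,0.0],
])

```text
clock: 5.98
tcp_pos: [0.5342, -0.0146, 0.2011]
orientation: [-0.0, -0.126, 0.992, -0.0]
wrist_force: [0.4, -0.7, -0.1]
finger_gap: 0.156
grip_force: 40.9
```

Request:
servo_tool([
  [0,0,0,0,0,0,0.0],
  [0,0,0,0,0,0,0.0],
])

```text
clock: 6.22
tcp_pos: [0.5343, -0.0163, 0.2013]
orientation: [-0.0, -0.123, 0.992, -0.0]
wrist_force: [0.3, 0.0, 0.4]
finger_gap: 0.155
grip_force: 40.9
```

Run:
```python
from h import *
np.set_printoptions(precision=4,suppress=True)
s=snap('wrist','w4.png');np.save('w4.npy',s,allow_pickle=True)
st=env.state();t=st['tcp_pos'];print(t,st['orientation'],st['wrist_force'],st['finger_gap'])
print(proj(s,t+[0,0,.027]),proj(s,(.478,.079,.07)))
```

```text
[ 0.5344 -0.0162  0.2013] [-0.0001 -0.1234  0.9924 -0.0001] [ 1.3037 -0.2878 -1.1945] 0.1554118872109695
[281.5832 305.8008] [416.4901 165.5793]
```

View pics/w4.png

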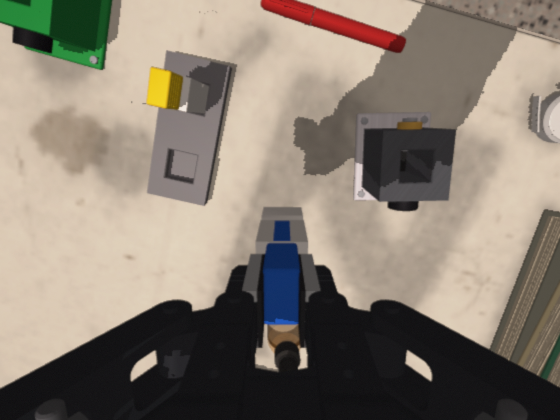

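The wrist view shows the cartridge held upright at (282,285), stripe side towards −x, with the empty pocket at (182,165). The holder top is square to the image at (409,163) and the mouth is at about (417,166). Next I'll measure the relative yaw and offset.

```bash
cat > m4.py <<'E'
from h import *
import sys
np.set_printoptions(precision=4,suppress=True)
s=np.load(sys.argv[1],allow_pickle=True).item();im=s['img'];g=cv2.cvtColor(im,cv2.COLOR_BGR2GRAY)
tcp=np.array(eval(sys.argv[2]));z0=tcp[2]
u,v=map(int,proj(s,(.478,.079,.07)))
big=cv2.resize(g[v-60:v+60,u-70:u+60],None,fx=6,fy=6,interpolation=2)
print('mouth grey',g[v,u],'row',g[v,u-60:u+50:3],'col',g[v-45:v+45:3,u+22])
def rect(n,P,z):
    Q=np.array([onz(s,*p,z)[:2] for p in P]);e=np.roll(Q,-1,0)-Q
    print(n,'c',Q.mean(0),'len',np.linalg.norm(e,axis=1),'ang',np.degrees(np.arctan2(e[:,1],e[:,0]))%90)
hsv=cv2.cvtColor(im,cv2.COLOR_BGR2HSV)
# top face by grey band
lo,hi=map(int,sys.argv[3].split(','))
m=cv2.inRange(g,lo,hi);roi=np.zeros_like(m);roi[v-50:v+50,u-60:u+60]=255;m=cv2.morphologyEx(m&roi,cv2.MORPH_OPEN,np.ones((3,3)))
cs,h=cv2.findContours(m,cv2.RETR_CCOMP,2)
i=max(range(len(cs)),key=lambda i:cv2.contourArea(cs[i]) if h[0][i][3]<0 else 0)
r=cv2.minAreaRect(cs[i]);print(r);rect('top',cv2.boxPoints(r),.07)
for j in range(len(cs)):
    if h[0][j][3]==i and cv2.contourArea(cs[j])>150: r=cv2.minAreaRect(cs[j]);print(r);rect('mouth',cv2.boxPoints(r),.07)
m=cv2.inRange(hsv,(105,130,130),(125,255,255));c=max(cv2.findContours(m,0,2)[0],key=cv2.contourArea)
r=cv2.minAreaRect(c);print('tab',r);rect('tab',cv2.boxPoints(r),z0+.0236)
E
python3 m4.py w4.npy "[.5344,-.0162,.2013]" 50,90
```

```text
mouth grey 42 row [196 213 145  32  33  32  33  33  34  48  46  46  47  46  48  20  20  32
  34  42  42  41  43  38  32  34  51  82  82  73  74  54 127 160 161 159
 158] col [116 115 114  49  46  46  45  49  46  48  46  46  47  48  82  82  83  82
  82  83  83  81  82  81  81  83  82 154 164 166]
((414.9157409667969, 180.899169921875), (39.52424240112305, 73.74004364013672), 86.98721313476562)
top c [0.49  0.082] len [0.0574 0.0321 0.0591 0.032 ] ang [17.2    24.4606 17.3004 21.3362]
tab ((281.0, 320.5), (5.0, 32.0), 90.0)
tab c [ 0.5425 -0.0144] len [0.0123 0.0022 0.0124 0.0022] ang [14.2159 14.8791 14.217  13.4915]
```

Run:
```python
from h import *
s=np.load('w4.npy',allow_pickle=True).item()
c=cv2.resize(s['img'][105:215,345:465],None,fx=5,fy=5,interpolation=2).astype(float)
cv2.imwrite('pics/w4c.png',np.clip((c/130)**.6*255,0,255).astype(np.uint8))
```

```text
(no output)
```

View pics/w4c.png

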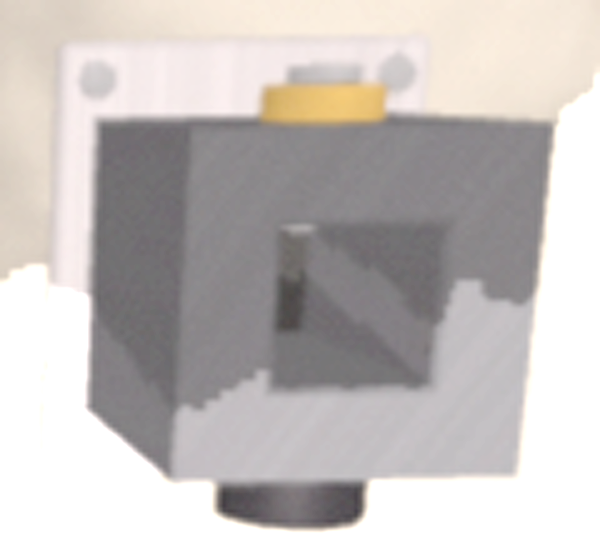

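The crop (5x) shows the holder top corners at (190,121), (556,123), (518,474) and (173,480). The mouth corners are (277,223), (453,222), (433,387) and (270,390), and the plunger is on the upper, −x side.

Run:
```python
from h import *
np.set_printoptions(precision=4,suppress=True,linewidth=150)
s=np.load('w4.npy',allow_pickle=True).item();im=s['img']
f=lambda x,y:(345+(x+.5)/5-.5,105+(y+.5)/5-.5)
def rect(n,P,z):
    Q=np.array([onz(s,*f(*p),z)[:2] for p in P]);e=np.roll(Q,-1,0)-Q
    print(n,'c',Q.mean(0),'len',np.linalg.norm(e,axis=1),'ang',np.degrees(np.arctan2(e[:,1],e[:,0]))%90)
rect('top',[(190,121),(556,123),(518,474),(173,480)],.07)
rect('mouth',[(277,223),(453,222),(433,387),(270,390)],.07)
print([(r,*im[r,281]) for r in range(204,345,2)])
for r in (212,216,220,255):print(r,[(c,*im[r,c]) for c in range(254,312,2)])
t=np.array([.5344,-.0162,.2013]);a=.2474;X=np.array([np.cos(a),np.sin(a),0])
for n,dx,dz in[('tab top near',-.012,.0236),('tab bot near',-.012,-.0064),('shoulder near',-.012,-.0064),('foot bevel near',-.012,-.0714),('top far',.012,.0236)]:print(n,proj(s,t+dx*X+[0,0,dz]))
```

```text
top c [0.4779 0.0789] len [0.0559 0.055  0.0555 0.0563] ang [13.8739 15.3829 15.215  15.798 ]
mouth c [0.4783 0.0789] len [0.0273 0.0259 0.0259 0.0262] ang [14.5031 13.8314 15.2567 16.9081]
[(204, np.uint8(143), np.uint8(159), np.uint8(174)), (206, np.uint8(131), np.uint8(144), np.uint8(158)), (208, np.uint8(93), np.uint8(99), np.uint8(106)), (210, np.uint8(93), np.uint8(98), np.uint8(105)), (212, np.uint8(94), np.uint8(99), np.uint8(106)), (214, np.uint8(96), np.uint8(101), np.uint8(108)), (216, np.uint8(105), np.uint8(111), np.uint8(119)), (218, np.uint8(106), np.uint8(112), np.uint8(120)), (220, np.uint8(93), np.uint8(81), np.uint8(80)), (222, np.uint8(83), np.uint8(39), np.uint8(17)), (224, np.uint8(83), np.uint8(39), np.uint8(16)), (226, np.uint8(83), np.uint8(39), np.uint8(15)), (228, np.uint8(83), np.uint8(39), np.uint8(15)), (230, np.uint8(82), np.uint8(38), np.uint8(14)), (232, np.uint8(83), np.uint8(39), np.uint8(16)), (234, np.uint8(83), np.uint8(39), np.uint8(15)), (236, np.uint8(82), np.uint8(39), np.uint8(14)), (238, np.uint8(82), np.uint8(37), np.uint8(14)), (240, np.u
[... 7993 characters left out ...]
90, np.uint8(82), np.uint8(38), np.uint8(14)), (292, np.uint8(83), np.uint8(39), np.uint8(16)), (294, np.uint8(82), np.uint8(38), np.uint8(14)), (296, np.uint8(82), np.uint8(39), np.uint8(16)), (298, np.uint8(50), np.uint8(28), np.uint8(20)), (300, np.uint8(44), np.uint8(46), np.uint8(48)), (302, np.uint8(75), np.uint8(76), np.uint8(80)), (304, np.uint8(75), np.uint8(76), np.uint8(79)), (306, np.uint8(75), np.uint8(77), np.uint8(80)), (308, np.uint8(77), np.uint8(78), np.uint8(82)), (310, np.uint8(77), np.uint8(78), np.uint8(82))]
tab top near [281.5166 272.0571]
tab bot near [281.457  243.9251]
shoulder near [281.457  243.9251]
foot bevel near [281.3816 208.3567]
top far [281.4812 329.0056]
```

Two views agree on the mouth: (0.478, 0.079), yaw about 15°. The cartridge sits about 1.3 mm to the −x side of the TCP. I'll move over the mouth.

Request:
servo_tool([
  [0,0,0.003,-0.014,0.024,0,0.0],
  [0,0,0.003,-0.014,0.024,0,0.0],
  [0,0,0.003,-0.014,0.024,0,0.0],
  [0,0,0.003,-0.013,0.0234,0,0.0],
  [0,0,0.003,0,0,0,0.0],
])

```text
clock: 6.9
tcp_pos: [0.4786, 0.082, 0.201]
orientation: [-0.0, -0.134, 0.991, 0.001]
wrist_force: [0.0, 0.1, 0.9]
finger_gap: 0.152
grip_force: 41.0
```

Request:
servo_tool([
  [0,0,0,0,0,-0.02,0.0],
  [0,0,0,0,0,-0.02,0.0],
  [0,0,0,0,0,-0.008,0.0],
  [0,0,0,0,0,0,0.0],
  [0,0,0,0,0,0,0.0],
])

```text
clock: 7.52
tcp_pos: [0.4803, 0.0797, 0.154]
orientation: [0.001, -0.131, 0.991, 0.0]
wrist_force: [-0.0, 0.2, -0.1]
finger_gap: 0.158
grip_force: 41.0
```

Run:
```python
from h import *
np.set_printoptions(precision=4,suppress=True)
s=snap('wrist','w5.png');st=env.state();print(st['tcp_pos'],st['orientation'],st['wrist_force'])
a=snap('scene')
u,v=map(int,proj(a,(.478,.079,.08)))
A=cv2.resize(a['img'][v-35:v+30,u-30:u+30],(370,400),interpolation=2)
B=cv2.resize(s['img'][150:330,200:366],(370,400),interpolation=2)
c=np.hstack([A,B]).astype(float)
cv2.imwrite('pics/w5c.png',np.clip((c/160)**.6*255,0,255).astype(np.uint8))
```

```text
[0.4803 0.08   0.1541] [ 0.0008 -0.1315  0.9913  0.0002] [ 0.2416  0.7161 -0.4199]
```

View pics/w5c.png

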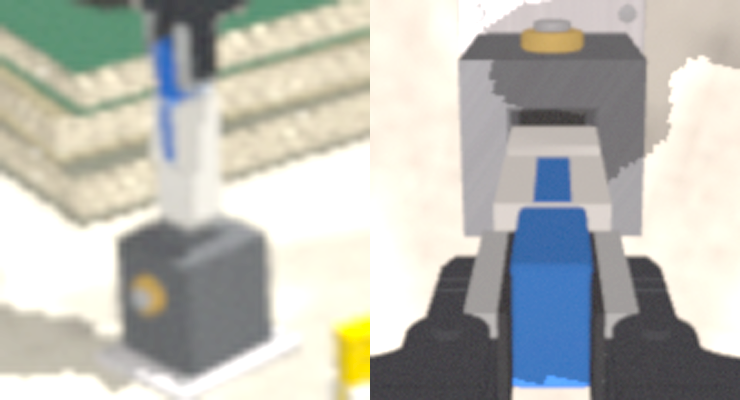

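The left panel shows the cartridge standing just above the holder mouth, with the striped side on the plunger's side. The right panel shows it laterally centred on the mouth, with the mouth's −x edge at panel row 110 and the foot's edge at about row 127. I'll check the x offset numerically.

Run:
```python
from h import *
np.set_printoptions(precision=4,suppress=True)
s=snap('wrist');g=cv2.cvtColor(s['img'],cv2.COLOR_BGR2GRAY)
t=env.state()['tcp_pos'];X=np.array([np.cos(.264),np.sin(.264),0]);Y=np.array([-X[1],X[0],0])
print(g[190:250,281]);print('rows190.. ; mouth row 203',g[203,255:310])
def rel(u,v,z): d=onz(s,u,v,z)-t;return d@X*1e3,d@Y*1e3
for v in range(196,212,2):print(v,'z.07',rel(281,v,.07)[0],'foot z',rel(281,v,t[2]-.0714)[0])
for v in (238,240,242,244,246):print(v,'shoulder',rel(281,v,t[2]-.0064)[0],'tabtop',)
```

```text
[ 45  47  46  46  45  45  45  44  39  24  18  18  18  17  17  20  42  84
  95  96  96  96  96  98  99 104 109 110 111 107  79  48  35  35  35  36
  34  36  35  35  34  34  33  34  35  36  35  35  35  36  51  92  96  61
  39  34  35  35  36  34]
rows190.. ; mouth row 203 [84 85 85 84 83 74 64 45 33 30 30 25 18 18 17 17 16 17 18 17 18 17 18 16
 16 17 17 17 18 17 16 13 16 18 18 18 17 16 17 16 19 33 34 33 32 38 44 46
 46 44 45 43 44 44 46]
196 z.07 -16.908674959474126 foot z -19.67182433501208
198 z.07 -15.546905999479222 foot z -18.385743091614252
200 z.07 -14.180881168861854 foot z -17.095642520751575
202 z.07 -12.810580485397647 foot z -15.801503750820254
204 z.07 -11.43598384157164 foot z -14.503307791889911
206 z.07 -10.05707100359472 foot z -13.201035534774405
208 z.07 -8.673821610411093 foot z -11.894667750094195
210 z.07 -7.286215172695893 foot z -10.584185087330175
238 shoulder -14.607915103690589 tabtop
240 shoulder -13.652391323676573 tabtop
242 shoulder -12.693779972348707 tabtop
244 shoulder -11.732066060247112 tabtop
246 shoulder -10.767234500727328 tabtop
```

I'll correct by about 1 mm towards −x, then lower gently.

Request:
servo_tool([
  [0,0,0,-0.001,-0.0007,0,0.0],
  [0,0,0,0,0,-0.003,0.0],
  [0,0,0,0,0,-0.003,0.0],
  [0,0,0,0,0,-0.002,0.0],
  [0,0,0,0,0,-0.001,0.0],
])

```text
clock: 8.3
tcp_pos: [0.4784, 0.0794, 0.144]
orientation: [-0.0, -0.132, 0.991, -0.0]
wrist_force: [-0.5, -0.4, -0.6]
finger_gap: 0.158
grip_force: 41.0
```

Request:
servo_tool([
  [0,0,0,0,0,-0.001,0.0],
  [0,0,0,0,0,-0.001,0.0],
  [0,0,0,0,0,-0.001,0.0],
])

```text
clock: 8.68
tcp_pos: [0.4786, 0.0795, 0.1412]
orientation: [0.0, -0.132, 0.991, 0.0]
wrist_force: [0.4, -0.3, -1.0]
finger_gap: 0.156
grip_force: 41.0
```

Request:
servo_tool([
  [0,0,0,0,0,-0.001,0.0],
  [0,0,0,0,0,-0.001,0.0],
])

```text
clock: 8.93
tcp_pos: [0.4785, 0.0795, 0.1392]
orientation: [0.0, -0.132, 0.991, 0.0]
wrist_force: [-0.2, -0.6, -0.9]
finger_gap: 0.154
grip_force: 41.0
```

Request:
servo_tool([
  [0,0,0,0,0,-0.001,0.0],
  [0,0,0,0,0,-0.001,0.0],
])

```text
clock: 9.18
tcp_pos: [0.4785, 0.0795, 0.1372]
orientation: [0.0, -0.132, 0.991, -0.0]
wrist_force: [0.0, -0.3, 0.1]
finger_gap: 0.154
grip_force: 41.0
```

Request:
servo_tool([
  [0,0,0,0,0,-0.001,0.0],
  [0,0,0,0,0,-0.0005,0.0],
])

```text
clock: 9.43
tcp_pos: [0.4785, 0.0795, 0.1357]
orientation: [0.0, -0.132, 0.991, -0.0]
wrist_force: [-0.2, -0.2, -0.3]
finger_gap: 0.157
grip_force: 41.0
```

Request:
servo_tool([
  [0,0,0,0,0,-0.001,0.0],
  [0,0,0,0,0,-0.0005,0.0],
])

```text
clock: 9.68
tcp_pos: [0.4785, 0.0795, 0.1342]
orientation: [0.0, -0.132, 0.991, -0.0]
wrist_force: [1.0, 0.4, -0.5]
finger_gap: 0.157
grip_force: 41.0
```

Request:
servo_tool([
  [0,0,0,0,0,-0.001,0.0],
  [0,0,0,0,0,-0.0005,0.0],
])

```text
clock: 9.93
tcp_pos: [0.4785, 0.0795, 0.1327]
orientation: [0.0, -0.132, 0.991, -0.0]
wrist_force: [0.4, -0.5, 0.3]
finger_gap: 0.156
grip_force: 41.0
```

Request:
servo_tool([
  [0,0,0,0,0,-0.001,0.0],
  [0,0,0,0,0,-0.0005,0.0],
])

```text
clock: 10.18
tcp_pos: [0.4785, 0.0795, 0.1312]
orientation: [0.0, -0.132, 0.991, -0.0]
wrist_force: [-0.3, 0.2, 0.2]
finger_gap: 0.152
grip_force: 41.0
```

Request:
servo_tool([
  [0,0,0,0,0,-0.001,0.0],
  [0,0,0,0,0,-0.0005,0.0],
])

```text
clock: 10.42
tcp_pos: [0.4785, 0.0795, 0.1297]
orientation: [0.0, -0.132, 0.991, -0.0]
wrist_force: [0.6, 0.1, 0.1]
finger_gap: 0.155
grip_force: 41.0
```

Request:
servo_tool([
  [0,0,0,0,0,-0.001,0.0],
  [0,0,0,0,0,-0.0005,0.0],
])

```text
clock: 10.68
tcp_pos: [0.4785, 0.0794, 0.1282]
orientation: [0.0, -0.132, 0.991, -0.0]
wrist_force: [0.8, -0.8, -0.2]
finger_gap: 0.158
grip_force: 41.0
```

Request:
servo_tool([
  [0,0,0,0,0,-0.001,0.0],
  [0,0,0,0,0,-0.0005,0.0],
])

```text
clock: 10.92
tcp_pos: [0.4785, 0.0795, 0.1267]
orientation: [0.0, -0.132, 0.991, -0.0]
wrist_force: [0.3, 1.1, -0.2]
finger_gap: 0.155
grip_force: 41.0
```

Request:
servo_tool([
  [0,0,0,0,0,-0.001,0.0],
  [0,0,0,0,0,-0.0005,0.0],
])

```text
clock: 11.18
tcp_pos: [0.4785, 0.0795, 0.1252]
orientation: [0.0, -0.132, 0.991, -0.0]
wrist_force: [0.8, 0.6, 0.0]
finger_gap: 0.155
grip_force: 41.0
```

Request:
servo_tool([
  [0,0,0,0,0,-0.001,0.0],
  [0,0,0,0,0,-0.0005,0.0],
])

```text
clock: 11.42
tcp_pos: [0.4785, 0.0794, 0.1237]
orientation: [0.0, -0.132, 0.991, -0.0]
wrist_force: [0.2, 0.7, 0.1]
finger_gap: 0.155
grip_force: 41.0
```

Request:
servo_tool([
  [0,0,0,0,0,-0.001,0.0],
  [0,0,0,0,0,-0.0005,0.0],
])

```text
clock: 11.68
tcp_pos: [0.4785, 0.0795, 0.1222]
orientation: [0.0, -0.132, 0.991, -0.0]
wrist_force: [0.1, 0.7, -0.6]
finger_gap: 0.155
grip_force: 41.0
```

Request:
servo_tool([
  [0,0,0,0,0,-0.001,0.0],
  [0,0,0,0,0,-0.0005,0.0],
])

```text
clock: 11.92
tcp_pos: [0.4785, 0.0795, 0.1207]
orientation: [-0.0, -0.132, 0.991, -0.0]
wrist_force: [0.7, -0.0, -0.2]
finger_gap: 0.155
grip_force: 41.0
```

Request:
servo_tool([
  [0,0,0,0,0,-0.001,0.0],
  [0,0,0,0,0,-0.0005,0.0],
])

```text
clock: 12.18
tcp_pos: [0.4785, 0.0794, 0.1192]
orientation: [-0.0, -0.132, 0.991, -0.0]
wrist_force: [0.3, 0.8, -0.2]
finger_gap: 0.155
grip_force: 41.0
```

Request:
servo_tool([
  [0,0,0,0,0,-0.001,0.0],
  [0,0,0,0,0,-0.0005,0.0],
])

```text
clock: 12.42
tcp_pos: [0.4787, 0.0795, 0.1178]
orientation: [0.0, -0.132, 0.991, -0.0]
wrist_force: [1.6, 0.4, -0.8]
finger_gap: 0.155
grip_force: 41.0
```

Request:
servo_tool([
  [0,0,0,0,0,-0.001,0.0],
  [0,0,0,0,0,-0.0005,0.0],
])

```text
clock: 12.68
tcp_pos: [0.4792, 0.0796, 0.1165]
orientation: [0.001, -0.132, 0.991, 0.0]
wrist_force: [0.9, 0.3, 1.4]
finger_gap: 0.158
grip_force: 41.1
```

Request:
servo_tool([
  [0,0,0,0,0,-0.001,0.0],
  [0,0,0,0,0,-0.0005,0.0],
])

```text
clock: 12.92
tcp_pos: [0.4797, 0.0797, 0.1153]
orientation: [0.001, -0.132, 0.991, 0.0]
wrist_force: [1.6, 0.6, 2.0]
finger_gap: 0.159
grip_force: 41.3
```

Request:
servo_tool([
  [0,0,0,0,0,-0.0005,0.0],
  [0,0,0,0,0,-0.0005,0.0],
])

```text
clock: 13.18
tcp_pos: [0.4796, 0.0797, 0.1144]
orientation: [0.001, -0.132, 0.991, 0.0]
wrist_force: [2.3, 0.9, 5.7]
finger_gap: 0.159
grip_force: 41.7
```

Request:
servo_tool([
  [0,0,0,0,0,-0.0005,0.0],
  [0,0,0,0,0,-0.0005,0.0],
])

```text
clock: 13.42
tcp_pos: [0.4796, 0.0796, 0.1133]
orientation: [0.001, -0.132, 0.991, 0.0]
wrist_force: [3.2, 0.5, 6.2]
finger_gap: 0.156
grip_force: 41.8
```

Request:
servo_tool([
  [0,0,0,0.0006,0.0002,-0.0005,0.0],
  [0,0,0,0,0,-0.0005,0.0],
])

```text
clock: 13.68
tcp_pos: [0.4797, 0.0797, 0.1121]
orientation: [0.001, -0.132, 0.991, 0.0]
wrist_force: [2.2, -0.2, 5.5]
finger_gap: 0.157
grip_force: 41.8
```

Request:
servo_tool([
  [0,0,0,0,0,-0.0005,0.0],
  [0,0,0,0,0,-0.0005,0.0],
])

```text
clock: 13.92
tcp_pos: [0.4796, 0.0797, 0.1109]
orientation: [0.001, -0.132, 0.991, -0.0]
wrist_force: [3.3, 0.7, 3.4]
finger_gap: 0.154
grip_force: 41.6
```

Request:
servo_tool([
  [0,0,0,0,0,-0.0005,0.0],
  [0,0,0,0,0,-0.0005,0.0],
])

```text
clock: 14.18
tcp_pos: [0.4795, 0.0797, 0.1098]
orientation: [0.0, -0.132, 0.991, -0.0]
wrist_force: [2.9, 0.0, 2.5]
finger_gap: 0.157
grip_force: 41.5
```

The foot is past the ball (peak about 6 N), so home should be near TCP z ≈ 0.086. It's in the drag phase now.

Request:
servo_tool([
  [0,0,0,0,0,-0.001,0.0],
  [0,0,0,0,0,-0.001,0.0],
  [0,0,0,0,0,-0.001,0.0],
])

```text
clock: 14.55
tcp_pos: [0.4794, 0.0798, 0.1068]
orientation: [0.0, -0.132, 0.991, 0.0]
wrist_force: [3.9, 1.6, 3.2]
finger_gap: 0.157
grip_force: 41.5
```

Request:
servo_tool([
  [0,0,0,0,0,-0.001,0.0],
  [0,0,0,0,0,-0.001,0.0],
  [0,0,0,0,0,-0.001,0.0],
])

```text
clock: 14.92
tcp_pos: [0.4794, 0.0798, 0.1038]
orientation: [0.0, -0.132, 0.991, 0.0]
wrist_force: [5.9, 1.6, 3.1]
finger_gap: 0.152
grip_force: 41.4
```

Request:
servo_tool([
  [0,0,0,0,0,-0.001,0.0],
  [0,0,0,0,0,-0.001,0.0],
  [0,0,0,0,0,-0.001,0.0],
])

```text
clock: 15.3
tcp_pos: [0.4794, 0.0797, 0.1008]
orientation: [0.0, -0.132, 0.991, -0.0]
wrist_force: [4.6, 1.9, 2.4]
finger_gap: 0.154
grip_force: 41.4
```

Request:
servo_tool([
  [0,0,0,0,0,-0.001,0.0],
  [0,0,0,0,0,-0.001,0.0],
  [0,0,0,0,0,-0.001,0.0],
])

```text
clock: 15.68
tcp_pos: [0.4794, 0.0798, 0.0978]
orientation: [0.0, -0.132, 0.991, 0.0]
wrist_force: [4.5, 1.4, 2.6]
finger_gap: 0.158
grip_force: 41.4
```

Request:
servo_tool([
  [0,0,0,0.0005,0.0002,-0.001,0.0],
  [0,0,0,0,0,-0.001,0.0],
])

```text
clock: 15.92
tcp_pos: [0.4796, 0.0798, 0.0957]
orientation: [-0.0, -0.132, 0.991, -0.0]
wrist_force: [4.9, 1.8, 1.7]
finger_gap: 0.154
grip_force: 41.4
```

Request:
servo_tool([
  [0,0,0,0,0,-0.001,0.0],
  [0,0,0,0,0,-0.001,0.0],
])

```text
clock: 16.18
tcp_pos: [0.4796, 0.0799, 0.0937]
orientation: [-0.0, -0.132, 0.991, 0.0]
wrist_force: [4.8, 1.7, 2.0]
finger_gap: 0.152
grip_force: 41.4
```

Request:
servo_tool([
  [0,0,0,0,0,-0.0005,0.0],
  [0,0,0,0,0,-0.0005,0.0],
])

```text
clock: 16.42
tcp_pos: [0.4796, 0.0799, 0.0927]
orientation: [-0.0, -0.132, 0.991, -0.0]
wrist_force: [4.8, 2.0, 1.3]
finger_gap: 0.158
grip_force: 41.4
```

Request:
servo_tool([
  [0,0,0,0,0,-0.0005,0.0],
  [0,0,0,0,0,-0.0005,0.0],
])

```text
clock: 16.68
tcp_pos: [0.4796, 0.0799, 0.0917]
orientation: [-0.0, -0.132, 0.991, 0.0]
wrist_force: [4.3, 1.6, 2.9]
finger_gap: 0.155
grip_force: 41.4
```

Request:
servo_tool([
  [0,0,0,0,0,-0.0005,0.0],
  [0,0,0,0,0,-0.0005,0.0],
])

```text
clock: 16.92
tcp_pos: [0.4795, 0.0798, 0.0906]
orientation: [-0.0, -0.132, 0.991, -0.0]
wrist_force: [4.5, 0.5, 0.4]
finger_gap: 0.159
grip_force: 41.2
```

Request:
servo_tool([
  [0,0,0,0,0,-0.0005,0.0],
  [0,0,0,0,0,-0.0005,0.0],
])

```text
clock: 17.18
tcp_pos: [0.4794, 0.0799, 0.0894]
orientation: [0.0, -0.132, 0.991, -0.0]
wrist_force: [5.6, 2.4, -1.1]
finger_gap: 0.157
grip_force: 41.0
```

Request:
servo_tool([
  [0,0,0,0,0,-0.0005,0.0],
  [0,0,0,0,0,0,0.0],
])

```text
clock: 17.42
tcp_pos: [0.479, 0.0798, 0.0886]
orientation: [-0.0, -0.132, 0.991, -0.0]
wrist_force: [5.8, 0.6, -2.7]
finger_gap: 0.154
grip_force: 40.7
```

The ball is now drawing the cartridge down (Fz negative). I'll follow it to the seat in small steps.

Request:
servo_tool([
  [0,0,0,0,0,-0.0005,0.0],
  [0,0,0,0,0,0,0.0],
])

```text
clock: 17.68
tcp_pos: [0.4789, 0.0798, 0.0879]
orientation: [-0.0, -0.132, 0.991, -0.0]
wrist_force: [5.2, 1.1, -4.0]
finger_gap: 0.158
grip_force: 40.5
```

Request:
servo_tool([
  [0,0,0,0,0,-0.0005,0.0],
  [0,0,0,0,0,0,0.0],
])

```text
clock: 17.92
tcp_pos: [0.4786, 0.0798, 0.0873]
orientation: [-0.001, -0.132, 0.991, -0.0]
wrist_force: [5.2, 1.1, -4.5]
finger_gap: 0.152
grip_force: 40.5
```

Request:
servo_tool([
  [0,0,0,0,0,-0.0004,0.0],
  [0,0,0,0,0,0,0.0],
])

```text
clock: 18.18
tcp_pos: [0.4784, 0.0798, 0.0868]
orientation: [-0.001, -0.132, 0.991, -0.0]
wrist_force: [5.4, 0.4, -3.8]
finger_gap: 0.155
grip_force: 40.5
```

Request:
servo_tool([
  [0,0,0,0,0,-0.0004,0.0],
  [0,0,0,0,0,0,0.0],
])

```text
clock: 18.42
tcp_pos: [0.4782, 0.0797, 0.0864]
orientation: [-0.001, -0.132, 0.991, -0.0]
wrist_force: [5.2, 1.2, -3.7]
finger_gap: 0.155
grip_force: 40.5
```

Request:
servo_tool([
  [0,0,0,0,0,-0.0004,0.0],
  [0,0,0,0,0,0,0.0],
])

```text
clock: 18.68
tcp_pos: [0.4784, 0.0798, 0.0863]
orientation: [-0.001, -0.132, 0.991, -0.0]
wrist_force: [3.9, 1.9, -3.9]
finger_gap: 0.154
grip_force: 40.5
```

Request:
servo_tool([
  [0,0,0,0,0,-0.0004,0.0],
  [0,0,0,0,0,0,0.0],
])

```text
clock: 18.92
tcp_pos: [0.4788, 0.0798, 0.0863]
orientation: [-0.001, -0.132, 0.991, 0.0]
wrist_force: [3.3, 1.3, -2.2]
finger_gap: 0.155
grip_force: 40.6
```

TCP z has stopped at 0.0863, so it's on the seat. A little more to unload the arm and confirm.

Request:
servo_tool([
  [0,0,0,0,0,-0.0004,0.0],
  [0,0,0,0,0,0,0.0],
])

```text
clock: 19.18
tcp_pos: [0.479, 0.0798, 0.0863]
orientation: [-0.001, -0.132, 0.991, 0.0]
wrist_force: [2.9, 1.8, 1.2]
finger_gap: 0.157
grip_force: 41.1
```

Request:
servo_tool([
  [0,0,0,0,0,-0.0003,0.0],
  [0,0,0,0,0,0,0.0],
])

```text
clock: 19.42
tcp_pos: [0.4792, 0.0799, 0.0862]
orientation: [-0.001, -0.132, 0.991, 0.0]
wrist_force: [1.0, 0.9, 6.1]
finger_gap: 0.159
grip_force: 41.7
```

Seated: it is stiff at 0.0862, 27 mm below the peak. I'll relax slightly and release.

Request:
servo_tool([
  [0,0,0,0,0,0.0003,0.0],
  [0,0,0,0,0,0,0.05],
  [0,0,0,0,0,0,0.05],
  [0,0,0,0,0,0,0.05],
  [0,0,0,0,0,0,0.05],
], squeeze=20)

```text
clock: 20.05
tcp_pos: [0.4792, 0.0796, 0.086]
orientation: [-0.0, -0.132, 0.991, -0.0]
wrist_force: [0.2, -0.1, 0.0]
finger_gap: 0.586
grip_force: 0.0
```

Request:
servo_tool([
  [0,0,0,0,0,0.01,0.05],
  [0,0,0,0,0,0.02,0.05],
  [0,0,0,0,0,0.03,0.05],
  [0,0,0,0,0,0.04,0.05],
  [0,0,0,0,0,0.04,0.05],
])

```text
clock: 20.68
tcp_pos: [0.4796, 0.0794, 0.2277]
orientation: [-0.0, -0.131, 0.991, -0.0]
wrist_force: [-0.0, 1.9, 0.4]
finger_gap: 0.584
grip_force: 0.0
```

Request:
servo_tool([
  [0,0,0,-0.01,0,0.03,0.05],
  [0,0,0,0,0,0,0.05],
  [0,0,0,0,0,0,0.05],
])

```text
clock: 21.05
tcp_pos: [0.4692, 0.08, 0.2559]
orientation: [-0.0, -0.132, 0.991, 0.001]
wrist_force: [0.4, 0.3, -0.1]
finger_gap: 0.586
grip_force: 0.0
```

Run:
```python
from h import *
np.set_printoptions(precision=4,suppress=True)
s=snap('wrist');st=env.state();print(st['tcp_pos'],st['wrist_force'],st['finger_gap'])
a=snap('scene')
hsv=cv2.cvtColor(s['img'],cv2.COLOR_BGR2HSV)
m=cv2.inRange(hsv,(105,130,60),(125,255,255));c=max(cv2.findContours(m,0,2)[0],key=cv2.contourArea);print(cv2.boundingRect(c))
floor=.0862-.0764
for dx in(-.012,.012):print(proj(s,np.array([.4784+dx*.966,.079+dx*.26,floor+.1])))
u,v=map(int,proj(a,(.478,.0,.05)))
A=cv2.resize(a['img'][v-60:v+60,u-65:u+75],(380,326),interpolation=2)
B=cv2.resize(s['img'],(420,315));B=np.vstack([B,np.zeros((11,420,3),np.uint8)])
cv2.imwrite('pics/end.png',np.hstack([A,B]))
```

```text
[0.4689 0.0798 0.2554] [-1.03   -0.4019  0.3507] 0.5883831291475302
(270, 191, 17, 33)
[277.0321 196.346 ]
[277.0609 223.4633]
```

View pics/end.png

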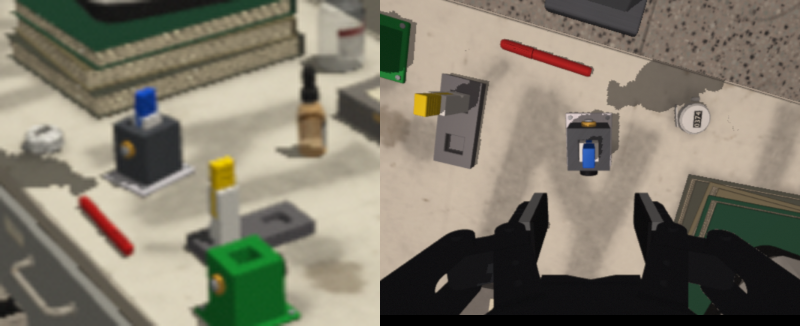

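The final picture shows the blue cartridge seated upright in the dark holder (left panel (147,105), right panel (588,155)), with its top edge rows matching the seated prediction. The gripper is clear, and the yellow cartridge, dropper and marker are unmoved. I'm handing the job in.

```bash
python3 -c "
from plant import env
print(env.close_job())"
```

```text
the job is handed in; nothing more can be done
None
```

The blue cartridge is seated and held in the dark holder's well, striped face on the plunger side, and the job is handed in; push-down force readings stayed at about 6 N or less, it took about 21 s, and the yellow cartridge, dropper bottle and red marker were left alone.

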